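Put the sanding block away in the locking slide-out tray

ROBOT

A 6-joint arm with a two-finger parallel gripper is mounted at the origin on the work surface. World frame = base frame: x ahead of the robot, y to its left, z up, the work surface at z = 0. Lengths are in m, angles in rad, forces in N, time in s.
With the tool pointing down it reaches from about 0.35 to 0.775 m from the base axis. Payload 7.3 kg.
Tool frame: the origin (TCP) lies at the centre of the arm's flange, where the gripper is bolted on; the fingertips stand 178 mm ahead of it and the grasp point (between the pads) lies r.grasp_offset ahead of it (r.grasp_offset is the distance from the TCP to the grasp point, in m); x points along the fingers, y is the direction in which the jaws open and shut, and the axes are right-handed (so a half turn about x gives the same grasp; the last joint's range is limited). The gripper opens to 92 mm and grips with 3 to 60 N. Pads are 19 mm wide; open, the fingers measure 130 mm over their backs; the gripper's body (75 mm by 190 mm) begins 47 mm behind the grasp point.
Start: joints at [-1.429, 0.342, 1.524, -0, 1.275, -0.146], TCP at [0.149, -0.503, 0.405] pointing down, gripper open.
Joint ranges: [-2.53, 2.53], [-0.77, 2.02], [0.04, 2.7], [-1, 4.14], [0.28, 2.66], [-3.11, 3.11]. Speed limits (rad/s): [2.57, 2.57, 3.14, 3.14, 3.14, 3.14].

INTERFACE

Orientations are given as a rotation vector (axis times angle).
In Python, from bench import r, get_image, ticket, finder gives the robot as it stands. The module is installed in compiled form; this text tells all that it offers.
- The arm moves only by the tool arm_command, never from a script. Its arguments are lists of equal length, an entry for each row: "offset": the shift along the tool's x, y, z in units of 25 mm (1.0 is 25 mm), a list of three; "roll": the turn about the tool's x in units of 5 degrees (1.0 is 5 degrees). In form: {"offset": [[x, y, z], ...], "roll": [roll, ...]}. A call has 1 to 8 rows; each row shifts and turns the commanded pose from where the row before left it, along the tool's axes as they then stand; what a row does not reach is not made up. A row lasts 1/12 s, in which the tool goes at most 41.7 mm and 7.16 degrees, less where a joint would pass 70% of its speed; a pose out of reach is approached as far as the arm can. A call is refused whole if a number of a shift passes 1 or a number of a turn 1, either way. A call with a gripper value outside its range is refused whole. "jaw" is the opening, from 0 (shut) to 1 (fully open), set as the call begins (left out, the last holds). The fingers move at their own pace and stop on an object; "force" is the grip in N (left out, the last holds). Time passes only in rows, so rows that do not move let the fingers close. It gives the time, the measured TCP pose, the force and the opening at its end, in the units of the state.
- r.get_obs(): the state, without advancing time (a new reading comes with each control period).
- get_image(name): name is "scene" or "side" or "wrist"; returns a dict with "pixels" (480x640x3 uint8, red, green, blue), "vfov" (degrees; the focal length in pixels is half the picture's height over the tangent of half this angle, whatever the lens; pixels are square), "cx", "cy" (the principal point, pixels), "extrinsics" (4x4, takes a point from world to camera coordinates); the wrist camera has in their place "T_tool_cam" (4x4, takes a point from camera to tool coordinates, whose origin is the TCP and whose axes are the tool frame's). Camera axes: x right, y up, looking along -z (the intrinsics and any distortion apply to the point x, -y, -z); pixel columns grow to the right and rows downward; lengths in m; the calibration is good to about 2 mm. A picture is of the moment at which its call begins: read the wrist's pose just before it. There is no depth.
- ticket.hand_in(): hands the job in, once; it reports no verdict.
Trained networks look in the newest picture that a camera, given by its name, has taken for a name from the list of things; names that differ only in an ending like _2 or _b are one class to them, and where a whole thing is asked for, a point or a joint stands for the part that bears it (a point fixed in the world has none). Each returns a list of dicts, best first, with "confidence" (0 to 1); they miss things now and then, are a little off and sometimes report something else, mostly with a low value. They report only what shows in the picture. A call takes as long as a camera call. They do not tell look-alikes from the thing itself.
- finder.silhouettes(camera, target): "pixels" (480x640 bool, what is visible of it) and "position" ([column, row] in pixels, amid what is visible of it).
The state is a dict: "t": time; "joints": joint angles; "joint_velocities": joint speeds; "tau": joint torques, N m; "tcp_pos": TCP position; "tool_rot": TCP orientation; "wrist_force": force on the tool from outside, world axes, zero at the start; "moment": the same for the moment, N m; "opening": finger opening in m.
Only numpy, scipy, OpenCV 4.12 (cv2) and the standard library are available. Lean on these libraries where they do the work, as an engineer would, in place of code of your own. Each camera call takes 0.05 s, during which the arm holds its last target.

TASK

Put the sanding block away in the bench drawer unit: pull its tray all the way out until the slides lock, lay the block sole-down on the tray floor without dropping it, then press the yellow release button and push the tray fully home. Leave the tin and the jar where they are.

Things in the scene. Friction and masses are not known exactly. Their poses are not given: they have to be found in the camera images.
- housing_top (a point): Grey steel housing of the drawer unit, fixed, 260 deep (x) x 240 wide (y) x 120 mm high. This point: middle of its top face, 120 mm above the bench. z up; -x points out of the open front, the way the tray slides out (roughly to the robot's right); front face 130 mm along -x. The tray's front panel is 12 mm thick, 238 mm wide, top edge at 112 mm.
- tray (a joint): Travel of the blue tray, m: 0 home, grows outwards; starts 0 to 0.05. At 0.170 a spring catch locks it (the yellow button dips, then pops up); end stop 0.180. Pull up to 10 N near the lock. A spring draws it home (2.7 N fully out, proportional to travel; friction 1.3 N): unlocked it glides in to about 0.08, then must be pushed (2 to 3 N). Locked, it stays out at 0.170 until released.
- tray_handle (a point): Middle of the tray's handle: a steel bar 12 mm thick, 120 mm long along the unit's y, 90 mm above the bench, its centre line 47 mm in front of the tray's front panel (41 mm clear gap; a 12 mm post at each end). Moves with the tray; axes as the housing's.
- tray_floor (a point): Middle of the tray's inner floor, 22 mm above the bench; moves with the tray, axes as the housing's. Inside, the tray runs from 125 mm in front (-x) of this point to 114 mm behind, and 96 mm to each side; side walls 40 mm above the floor. Locked out, only the part from 125 mm in front to 46 mm behind is open from above (x -0.125 to +0.046); the rest is under the housing, 92 mm headroom.
- release (a joint): Travel of the yellow release button in m: 0 up, 0.009 fully down. Pressed more than 0.005 it frees the lock; spring force 1.4 N at rest, about 4.5 N at the bottom. Once pressed, the locked tray glides inwards by itself in about a second; then the button can be let go and springs up.
- release_top (a point): Middle of the top of the yellow release button, a 36 (x) x 26 (y) mm pad standing on the housing's top near the front corner nearer the robot, its top 138 mm above the bench when up; pressed straight down.
- block: Sanding block, loose, 0.15 to 0.31 kg: a cork sole 120 x 66 x 18 mm with a wooden grip bar 112 x 38 x 30 mm on top, 48 mm high in all. Origin in the middle of its underside; x along its length, z up.
- tin: Brass-coloured round tin with a pale lid, 72 mm across, 55 mm high; origin under its middle. To be left alone.
- jar: Amber glass jar with black lid, 64 mm across, 80 mm high; origin under its middle. To be left alone.
Mind the look-alikes: they are no part of the job. Several things look just like the block: the one meant starts nearest to the robot's base.

How it is judged:
By the outcome, as a careful person would: the job done as asked, in the order asked, and still so for the second after the job is handed in, with the robot touching nothing.
It also fails if it takes over 72 s, if anything falls off the work surface, if the arm or the gripper's body presses on something with over 40 N, if the wrist force passes 120 N, or if a joint passes its speed limit or range.

## Working session

There is one attempt and no reset: what is moved stays moved. The work goes in short steps, Python scripts to look and compute and a tool call to move; the robot and the scene stay as the last step left them, time stands still between calls to the robot, and variables do not carry over. Pictures are saved under pics/ and viewed, and the job is handed in when it is done.

Besides the shell and the picture viewer there is one more tool, called after "Request:" by a JSON object that holds its "op" and its "data". arm_command: Moves the arm, as the interface text tells. Its arguments: {"type":"object","properties":{"offset":{"type":"array"},"roll":{"type":"array"},"jaw":{"type":"number"},"force":{"type":"number"}},"required":["offset","roll"]}

```bash
mkdir -p pics; ls
cat > h.py <<'E'
import numpy as np, cv2
from bench import r,get_image,ticket,finder
from scipy.spatial.transform import Rotation as R
def snap(name,fn):
    o=r.get_obs(); im=get_image(name); cv2.imwrite('pics/'+fn,im['pixels'][:,:,::-1]); 
    return o,im
def cam(im,o=None):
    f=240/np.tan(np.radians(im['vfov'])/2)
    if 'extrinsics' in im: E=np.array(im['extrinsics'])
    else:
        T=np.eye(4);T[:3,:3]=R.from_rotvec(o['tool_rot']).as_matrix();T[:3,3]=o['tcp_pos']
        E=np.linalg.inv(T@np.array(im['T_tool_cam']))
    return f,im['cx'],im['cy'],E
def proj(c,p):
    f,cx,cy,E=c;q=E[:3,:3]@np.array(p)+E[:3,3];return np.array([cx+f*q[0]/-q[2],cy-f*q[1]/-q[2]])
def back(c,uv,z):
    f,cx,cy,E=c;d=np.array([(uv[0]-cx)/f,-(uv[1]-cy)/f,-1.]);Ri=E[:3,:3].T;o=-Ri@E[:3,3];d=Ri@d
    return o+d*(z-o[2])/d[2]
E
python3 - <<'E'
from h import *
o=r.get_obs();print({k:np.round(v,3) for k,v in o.items()},r.grasp_offset)
for n in ['scene','side','wrist']:
    o,im=snap(n,n+'0.png');print(n,{k:(v if k!='pixels' else 0) for k,v in im.items()})
    for t in ['block','tray','tray_handle','release','release_top','housing_top','tin','jar']:
        try: print(n,t,[(round(d['confidence'],2),np.round(d['position']).tolist(),int(d['pixels'].sum())) for d in finder.silhouettes(n,t)])
        except Exception as e: print(n,t,e)
print(r.get_obs()['t'])
E
```

```text
pics
{'t': np.float64(0.0), 'joints': array([-1.429,  0.343,  1.525, -0.   ,  1.275, -0.146]), 'joint_velocities': array([-0.001, -0.   , -0.   ,  0.001, -0.002,  0.002]), 'tau': array([ 2.0000e-03, -4.3123e+01, -2.4422e+01,  7.2000e-02,  5.6000e-02,
       -0.0000e+00]), 'tcp_pos': array([ 0.149, -0.503,  0.404]), 'tool_rot': array([ 2.068,  0.301, -2.068]), 'wrist_force': array([-0.042,  0.22 , -0.289]), 'moment': array([-0.025, -0.058, -0.021]), 'opening': np.float64(0.092)} 0.1592
scene {'pixels': 0, 'vfov': 49.62007738507521, 'cx': 319.48871581592994, 'cy': 242.22838726917396, 'extrinsics': array([[ 4.82050669e-01,  8.76143340e-01,  2.69931679e-05,
        -1.18525234e-01],
       [-5.84881947e-01,  3.21776840e-01,  7.44562135e-01,
         2.21482658e-01],
       [ 6.52334470e-01, -3.58932463e-01,  6.67553164e-01,
        -1.80383838e+00],
       [ 0.00000000e+00,  0.00000000e+00,  0.00000000e+00,
         1.00000000e+00]])}
scene block [(0.94, [168.0, 347.0], 1494), (0.89, [248.0, 352.0], 1317), (0.61, [284.0, 276.0], 1054), (0.56, [176.0, 285.0], 1126)]
scene tray [(0.56, [43
[... 1034 characters left out ...]
]
side tin [(0.79, [282.0, 214.0], 621)]
side jar [(0.94, [342.0, 194.0], 653)]
wrist {'pixels': 0, 'vfov': 58.2197339964596, 'cx': 318.72458664072934, 'cy': 239.87732013710666, 'T_tool_cam': array([[ 4.86466285e-04,  2.64438546e-01, -9.64402415e-01,
         2.05597207e-02],
       [ 9.99999873e-01, -2.58042960e-04,  4.33667224e-04,
         1.15037648e-03],
       [-1.34178924e-04, -9.64402504e-01, -2.64438637e-01,
        -7.10969456e-02],
       [ 0.00000000e+00,  0.00000000e+00,  0.00000000e+00,
         1.00000000e+00]])}
wrist block [(0.76, [378.0, 23.0], 6791)]
wrist tray []
wrist tray_handle []
wrist release []
wrist release_top []
wrist housing_top []
wrist tin []
wrist jar []
1.35
```

View images.

View pics/scene0.png

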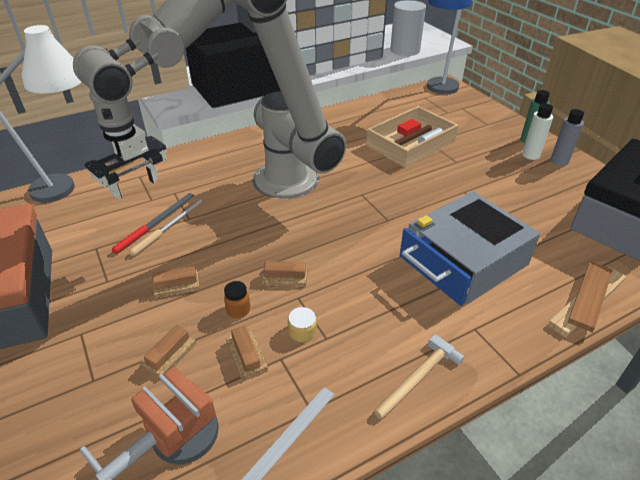

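View pics/side0.png

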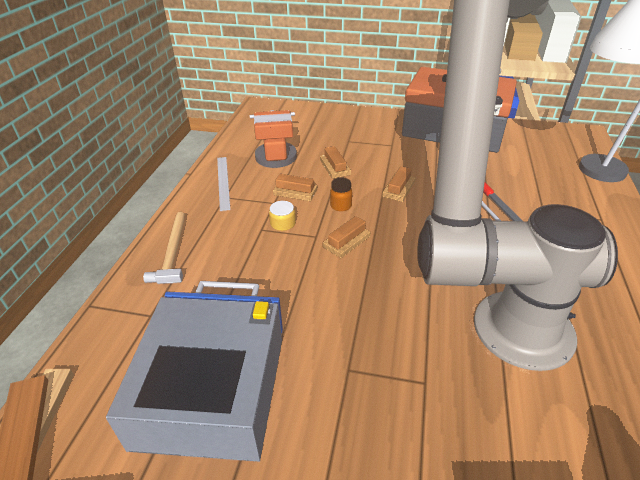

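View pics/wrist0.png

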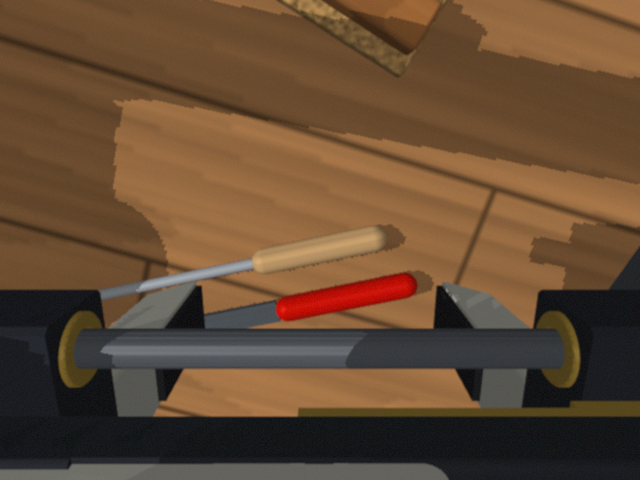

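```bash
cat > look.py <<'E'
from h import *
from scipy.optimize import minimize
def boxpts(cx,cy,cz,lx,ly,lz):
    return np.array([[cx+a*lx/2,cy+b*ly/2,cz+c*lz/2] for a in(-1,1) for b in(-1,1) for c in(-1,1)])
def render(c,boxes,x,y,th,z=0,k=4):
    m=np.zeros((480,640),np.uint8)
    Rm=R.from_euler('z',th).as_matrix()
    for b in boxes:
        P=np.array([proj(c,Rm@p+[x,y,z]) for p in b])
        h=cv2.convexHull(P.astype(np.float32))
        cv2.fillConvexPoly(m,np.round(h*16).astype(np.int32),1,shift=4)
    return m>0
BLOCK=[boxpts(0,0,.009,.12,.066,.018),boxpts(0,0,.033,.112,.038,.030)]
def fit(obs,boxes,x0,z=0):
    def cost(p):
        s=0
        for c,m in obs:
            q=render(c,boxes,p[0],p[1],p[2],z); s+=1-(q&m).sum()/max(1,(q|m).sum())
        return s
    b=None
    for dth in np.arange(0,np.pi,np.pi/6) if len(x0)==2 else [0]:
        st=[x0[0],x0[1],dth if len(x0)==2 else x0[2]]
        res=minimize(cost,st,method='Nelder-Mead',options=dict(initial_simplex=np.array([st,[st[0]+.012,st[1],st[2]],[st[0],st[1]+.012,st[2]],[st[0],st[1],st[2]+.25]]),maxiter=120))
        if b is None or res.fun<b.fun:b=res
    return b.x,b.fun/len(obs)
E
python3 - <<'E'
from look import *
_,s=snap('scene','s1.png');S=cam(s);ds=finder.silhouettes('scene','block')
_,d=snap('side','d1.png');D=cam(d);dd=finder.silhouettes('side','block')
for a in ds:
    p=back(S,a['position'],.024);print('scene',np.round(a['position']),p.round(3),np.hypot(*p[:2]).round(3))
for a in dd:
    p=back(D,a['position'],.024);print('side',np.round(a['position']),p.round(3),np.hypot(*p[:2]).round(3))
for a in ds:
    p=back(S,a['position'],.024)
    b=min(dd,key=lambda b:np.hypot(*(back(D,b['position'],.024)-p)[:2]))
    x,f=fit([(S,a['pixels']),(D,b['pixels'])],BLOCK,p[:2]);print(np.round(a['position']),np.round(b['position']),x.round(3),np.hypot(*x[:2]).round(3),'1-iou',round(f,3))
hs=finder.silhouettes('scene','housing_top')[0];bb=finder.silhouettes('side','release_top')[0]
import pickle
np.save('hs.npy',hs['pixels'])
for c,n,f in((S,'scene','s1'),):
    pass
rs=finder.silhouettes('scene','release')
if rs: print('rel scene',back(S,rs[0]['position'],.134))
print('rel side',back(D,bb['position'],.134))
print('handle',[back(S,q['position'],.09).round(3) for q in finder.silhouettes('scene','tray_handle')])
for n,t in(('scene','tin'),('side','tin'),('scene','jar'),('side','jar')):
    q=finder.silhouettes(n,t)[0];print(n,t,back(S if n=='scene' else D,q['position'],.03).round(3))
im=cv2.imread('pics/s1.png');cv2.imwrite('pics/s1c.png',cv2.resize(im[190:330,370:570],None,fx=4,fy=4,interpolation=2))
im=cv2.imread('pics/d1.png');cv2.imwrite('pics/d1c.png',cv2.resize(im[270:470,90:310],None,fx=3,fy=3,interpolation=2))
im=cv2.imread('pics/s1.png');cv2.imwrite('pics/s1b.png',cv2.resize(im[250:390,120:340],None,fx=3.5,fy=3.5,interpolation=2))
print(r.get_obs()['t'])
E
```

```text
scene [246. 355.] [ 0.636 -0.412  0.024] 0.758
scene [236. 298.] [ 0.457 -0.366  0.024] 0.586
scene [169. 351.] [ 0.538 -0.568  0.024] 0.782
scene [284. 278.] [ 0.451 -0.223  0.024] 0.503
scene [172. 283.] [ 0.325 -0.497  0.024] 0.594
side [293. 188.] [ 0.623 -0.394  0.024] 0.737
side [335. 162.] [ 0.527 -0.562  0.024] 0.771
side [397. 185.] [ 0.319 -0.466  0.024] 0.565
side [347. 234.] [ 0.428 -0.21   0.024] 0.477
[246. 355.] [293. 188.] [ 0.622 -0.408  3.038] 0.744 1-iou 0.089
[236. 298.] [347. 234.] [ 0.445 -0.362  2.853] 0.574 1-iou 0.611
[169. 351.] [335. 162.] [ 0.533 -0.569  2.076] 0.78 1-iou 0.116
[284. 278.] [347. 234.] [ 0.432 -0.211  1.066] 0.481 1-iou 0.091
[172. 283.] [397. 185.] [ 0.315 -0.485  1.367] 0.578 1-iou 0.132
rel side [0.6162572  0.15089922 0.134     ]
handle [array([0.662, 0.116, 0.09 ]), array([ 0.66 , -0.284,  0.09 ])]
scene tin [ 0.625 -0.259  0.03 ]
side tin [ 0.611 -0.243  0.03 ]
scene jar [ 0.463 -0.37   0.03 ]
side jar [ 0.474 -0.393  0.03 ]
1.95
```

View pics/s1c.png

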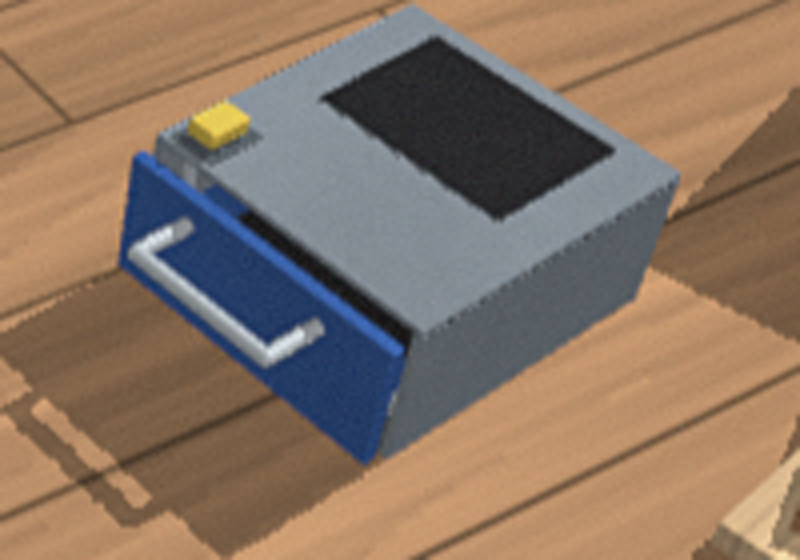

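View pics/d1c.png

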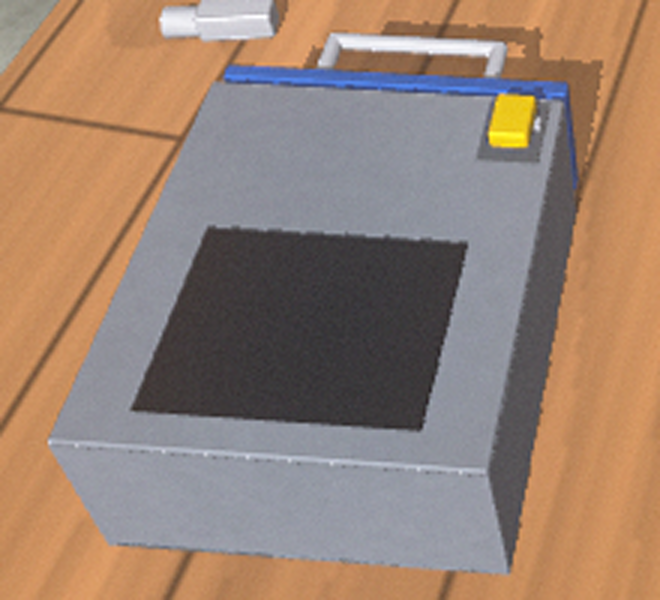

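View pics/s1b.png

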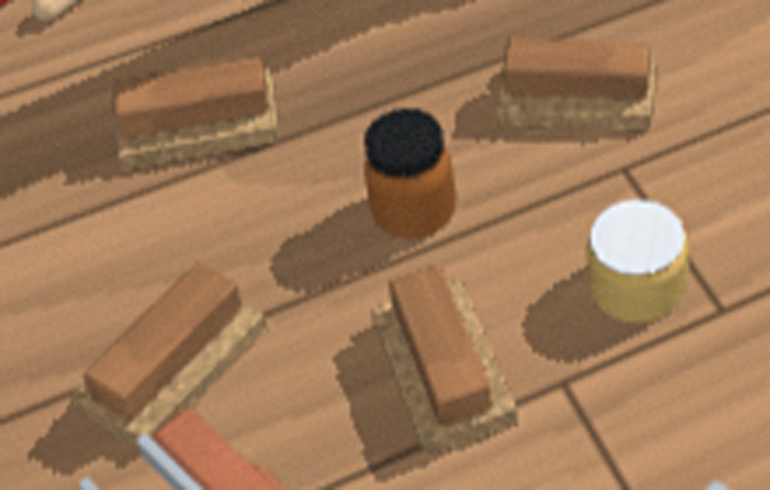

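Run:
```python
from h import *
S=cam(get_image('scene'));D=cam(get_image('side'))
s={'fn':(408.75,223.25),'rn':(472.5,191.25),'rf':(540,234.5),'ff':(473.75,273.75)}
d={'rf':(106.7,417.3),'rn':(253.3,426.7),'fn':(276.7,303.3),'ff':(162.7,297.7)}
L={'fn':(-.13,1),'ff':(-.13,-1),'rn':(.13,1),'rf':(.13,-1)}
P={}
for k in s:
    a=back(S,s[k],.12);b=back(D,d[k],.12);P[k]=(a,b);print(k,a.round(4),b.round(4))
for i in(0,1):
    Q={k:P[k][i] for k in P};c=sum(Q.values())/4
    ax=(Q['rn']+Q['rf']-Q['fn']-Q['ff'])/2; ay=(Q['fn']+Q['rn']-Q['ff']-Q['rf'])/2
    print('centre',c.round(4),'len',np.linalg.norm(ax).round(4),np.linalg.norm(ay).round(4),'yaw x',np.arctan2(ax[1],ax[0]).round(4),'ydir',np.arctan2(ay[1],ay[0]).round(4))
print('btn',back(S,(425,220),.138).round(4),back(D,(261,308.3),.138).round(4))
# handle bar ends: scene (138,250),(270,357)/4 ; side (330,37),(503,45)/3
for c,u,n in((S,(370+140/4,190+248/4),'s near'),(S,(370+267/4,190+357/4),'s far'),(D,(90+333/3,270+40/3),'d far'),(D,(90+503/3,270+47/3),'d near')): print(n,back(c,u,.093).round(4))
```

```text
fn [0.5152 0.1335 0.12  ] [0.5146 0.1378 0.12  ]
rn [0.4855 0.3884 0.12  ] [0.4797 0.3926 0.12  ]
rf [0.7244 0.4156 0.12  ] [0.7155 0.4233 0.12  ]
ff [0.7526 0.1586 0.12  ] [0.7445 0.1677 0.12  ]
centre [0.6194 0.274  0.12  ] len 0.2575 0.2396 yaw x 1.6834 ydir -3.0323
centre [0.6136 0.2804 0.12  ] len 0.2571 0.2348 yaw x 1.6953 ydir -3.0122
btn [0.5419 0.166  0.138 ] [0.535  0.1709 0.138 ]
s near [0.5832 0.0754 0.093 ]
s far [0.7045 0.0861 0.093 ]
d far [0.6995 0.0918 0.093 ]
d near [0.5772 0.0749 0.093 ]
```

```bash
cat > plan.py <<'E'
from h import *
def yaw_of(M): return np.arctan2(M[1,1],M[0,1])
def plan(pos,yaw,free=True,o=None,smax=.95,rnd=2,show=True,p0=None):
    """pos = TCP target, yaw= heading of tool y (mod pi)"""
    o=o or r.get_obs();M=R.from_rotvec(o['tool_rot']).as_matrix();p=np.array(o['tcp_pos'])
    y=yaw_of(M);d=(yaw-y+np.pi/2)%np.pi-np.pi/2 if free else (yaw-y+np.pi)%(2*np.pi)-np.pi
    # roll about tool x (down): +roll -> yaw decreases
    sg=np.sign(M[2,0]);roll=np.degrees(d)*sg/5
    n=int(np.ceil(max(abs(roll)/.95,np.abs(M.T@(np.array(pos)-p)).max()/.025/smax,np.linalg.norm(np.array(pos)-p)/.040,1)))
    while True:
        q=p.copy();Mc=M.copy();rows=[];rl=[];ok=True
        for i in range(n):
            s=Mc.T@(np.array(pos)-q)/(n-i)/.025
            s=np.round(s,rnd);rr=round((roll-sum(rl))/(n-i),rnd)
            if np.abs(s).max()>1: ok=False
            q=q+Mc@s*.025;Mc=Mc@R.from_rotvec([np.radians(5*rr),0,0]).as_matrix()
            rows.append([float(v) for v in s]);rl.append(float(rr))
        if ok:break
        n+=1
    if show:
        print('now',p.round(4),'yaw',round(y,3),'toolx',M[:,0].round(3),'n',n,'end',q.round(4),'yaw',round(yaw_of(Mc),3))
        for i in range(0,n,8): print(str(rows[i:i+8]).replace(' ',''),str(rl[i:i+8]).replace(' ',''))
    return rows,rl
E
python3 - <<'E'
from plan import *
o=r.get_obs()
M=R.from_rotvec(o['tool_rot']).as_matrix();print(M.round(3),yaw_of(M),o['t'])
plan([.641,.082,.40],1.689)
E
```

```text
[[ 0.     0.284 -0.959]
 [-0.    -0.959 -0.284]
 [-1.     0.    -0.   ]] -1.2830272960413427 2.05
now [ 0.149  -0.5034  0.4047] yaw -1.283 toolx [ 0. -0. -1.] n 27 end [0.6409 0.0821 0.3999] yaw -1.452
[[0.01,-0.62,-0.95],[0.01,-0.63,-0.94],[0.01,-0.64,-0.94],[0.01,-0.64,-0.93],[0.01,-0.65,-0.93],[0.01,-0.65,-0.93],[0.01,-0.66,-0.92],[0.01,-0.66,-0.92]] [0.07,0.07,0.07,0.07,0.07,0.07,0.07,0.07]
[[0.01,-0.67,-0.91],[0.01,-0.68,-0.91],[0.01,-0.68,-0.9],[0.0,-0.69,-0.9],[0.01,-0.69,-0.9],[0.0,-0.7,-0.89],[0.01,-0.7,-0.89],[0.0,-0.71,-0.88]] [0.07,0.07,0.07,0.07,0.07,0.07,0.07,0.07]
[[0.01,-0.71,-0.88],[0.0,-0.72,-0.88],[0.01,-0.73,-0.87],[0.0,-0.73,-0.87],[0.01,-0.74,-0.86],[0.0,-0.74,-0.85],[0.01,-0.75,-0.85],[0.0,-0.75,-0.85]] [0.07,0.08,0.07,0.08,0.07,0.08,0.07,0.08]
[[0.01,-0.76,-0.84],[0.0,-0.76,-0.83],[0.01,-0.78,-0.83]] [0.07,0.08,0.07]
```

Request:
{"op": "arm_command", "data": {"offset": [[0,-0.62,-0.95],[0,-0.63,-0.94],[0,-0.64,-0.94],[0,-0.64,-0.93],[0,-0.65,-0.93],[0,-0.65,-0.93],[0,-0.66,-0.92],[0,-0.66,-0.92]], "roll": [0.07,0.07,0.07,0.07,0.07,0.07,0.07,0.07], "jaw": 0.45}}

```text
t: 2.72
tcp_pos: [0.2957, -0.3289, 0.4049]
tool_rot: [2.095, 0.25, -2.094]
wrist_force: [0.7, -0.4, 0.2]
opening: 0.0437
```

Request:
{"op": "arm_command", "data": {"offset": [[0,-0.67,-0.91],[0,-0.68,-0.91],[0,-0.68,-0.9],[0,-0.69,-0.9],[0,-0.69,-0.9],[0,-0.7,-0.89],[0,-0.7,-0.89],[0,-0.71,-0.88]], "roll": [0.07,0.07,0.07,0.07,0.07,0.07,0.07,0.07]}}

```text
t: 3.38
tcp_pos: [0.4413, -0.1553, 0.4049]
tool_rot: [2.122, 0.202, -2.121]
wrist_force: [-0.3, -0.2, 1.0]
opening: 0.042
```

Request:
{"op": "arm_command", "data": {"offset": [[0,-0.71,-0.88],[0,-0.72,-0.88],[0,-0.73,-0.87],[0,-0.73,-0.87],[0,-0.74,-0.86],[0,-0.74,-0.85],[0,-0.75,-0.85],[0,-0.75,-0.85]], "roll": [0.07,0.08,0.07,0.08,0.07,0.08,0.07,0.08]}}

```text
t: 4.05
tcp_pos: [0.5872, 0.0182, 0.4047]
tool_rot: [2.15, 0.148, -2.15]
wrist_force: [-0.4, -1.1, -0.5]
opening: 0.0412
```

Run:
```python
from plan import *
plan([.641,.082,.38],1.689)
o,im=snap('wrist','w1.png')
C=cam(im,o);print(o['t'],o['joints'].round(2))
for t in('tray_handle','release'): print(t,[(d['confidence'],np.round(d['position'])) for d in finder.silhouettes('wrist',t)])
```

```text
now [0.5872 0.0182 0.4047] yaw -1.433 toolx [ 0. -0. -1.] n 3 end [0.6411 0.082  0.3799] yaw -1.452
[[0.33,-0.74,-0.83],[0.33,-0.75,-0.82],[0.33,-0.76,-0.82]] [0.07,0.08,0.07]
4.05 [-0.1   0.46  1.34 -0.    1.34  1.33]
tray_handle [(0.86, array([168., 128.]))]
release [(0.7, array([ 69., 280.])), (0.69, array([616., 211.]))]
```

View pics/w1.png

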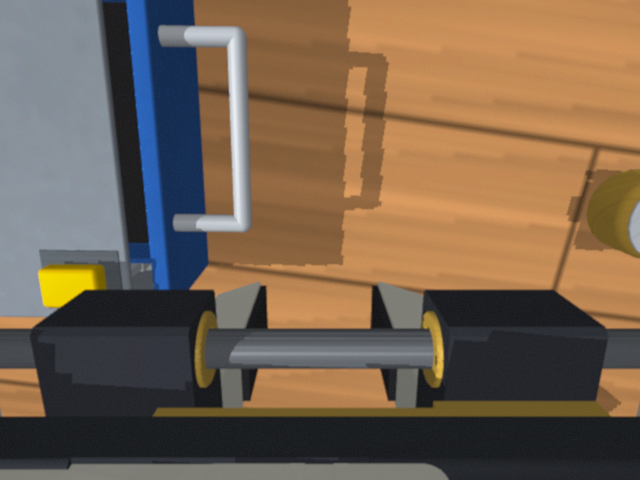

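Run:
```python
from plan import *
o=r.get_obs();im=get_image('wrist');C=cam(im,o)
a=back(C,(236.5,38),.092);b=back(C,(241.5,221),.092);print('bar',a,b,np.linalg.norm(a-b),'ctr',(a+b)/2,'ydir',np.arctan2(*(b-a)[1::-1])-np.pi/2)
print('btn',back(C,(72,286),.138))
h=[back(C,(103,0),.12),back(C,(120,205),.12)];print('hfront',h,np.arctan2(*(h[1]-h[0])[1::-1])-np.pi/2)
h=[back(C,(147,30),.112),back(C,(165,265),.112)];print('panel front',h,np.arctan2(*(h[1]-h[0])[1::-1])-np.pi/2)
x=np.array([np.cos(1.689),np.sin(1.689)]);y=np.array([-x[1],x[0]])
for n,p in(('bar',(a+b)/2),('btn',back(C,(72,286),.138)),('panel',h[0]),):print(n,p[:2]@x,p[:2]@y)
```

```text
bar [0.70013414 0.0849659  0.092     ] [0.58440846 0.07104294 0.092     ] 0.11656020253920162 ctr [0.6422713  0.07800442 0.092     ] ydir -4.592654478016531
btn [0.54109735 0.16253217 0.138     ]
hfront [array([0.70494271, 0.15385731, 0.12      ]), array([0.59102771, 0.14241518, 0.12      ])] -4.6122802388525725
panel front [array([0.69423619, 0.13245461, 0.112     ]), array([0.55247636, 0.11554791, 0.112     ])] -4.593686626529976
bar 0.0017179517719458413 -0.6469885300256396
btn 0.09758717252610774 -0.5564888045829426
panel 0.04966005027432378 -0.705012046205506
```

Request:
{"op": "arm_command", "data": {"offset": [[0.8,-0.72,-0.83],[0.8,-0.72,-0.83],[0.8,-0.72,-0.83],[0.5,0,0],[0,0,0]], "roll": [0.08,0.08,0.08,0,0]}}

```text
t: 4.67
tcp_pos: [0.6405, 0.0784, 0.3285]
tool_rot: [2.154, 0.127, -2.168]
wrist_force: [-0.4, 0.0, -0.1]
opening: 0.0413
```

Run:
```python
from plan import *
plan([.642,.079,.249],1.69)
o,im=snap('wrist','w2.png');C=cam(im,o)
```

```text
now [0.6405 0.0784 0.3285] yaw -1.454 toolx [-0.007 -0.    -1.   ] n 4 end [0.6419 0.0791 0.249 ] yaw -1.452
[[0.79,-0.0,-0.02],[0.8,-0.01,-0.02],[0.79,-0.0,-0.02],[0.8,-0.01,-0.02]] [-0.01,-0.0,-0.01,-0.0]
```

View pics/w2.png

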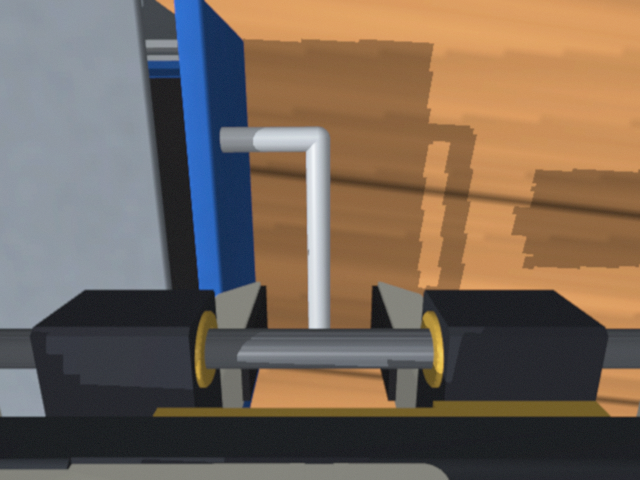

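Bar is centred between the pads (bar column ≈318, pads 265–373). Down and grip.

Request:
{"op": "arm_command", "data": {"offset": [[0.8,0,0],[0.8,0,0],[0.8,0,0],[0.75,0,0],[0,0,0]], "roll": [0,0,0,0,0]}}

```text
t: 5.13
tcp_pos: [0.6399, 0.077, 0.2514]
tool_rot: [2.157, 0.124, -2.167]
wrist_force: [-0.5, -0.0, -0.8]
opening: 0.0411
```

Request:
{"op": "arm_command", "data": {"offset": [[0,0,0],[0,0,0],[0,0,0],[0,0,0],[0,0,0]], "roll": [0,0,0,0,0], "jaw": 0.0, "force": 30}}

```text
t: 5.55
tcp_pos: [0.6413, 0.0785, 0.2547]
tool_rot: [2.163, 0.126, -2.159]
wrist_force: [-0.0, 0.0, -0.6]
opening: 0.0124
```

Request:
{"op": "arm_command", "data": {"offset": [[0,0.4,0],[0,0.8,0],[0,0.8,0],[0,0.8,0],[0,0.8,0],[0,0.6,0],[0,0.4,0],[0,0,0]], "roll": [0,0,0,0,0,0,0,0]}}

```text
t: 6.22
tcp_pos: [0.6555, -0.0378, 0.2546]
tool_rot: [2.166, 0.123, -2.157]
wrist_force: [4.5, 1.7, 5.3]
opening: 0.0108
```

Request:
{"op": "arm_command", "data": {"offset": [[0,0.3,0],[0,0.3,0],[0,0.3,0],[0,0.3,0]], "roll": [0,0,0,0]}}

```text
t: 6.55
tcp_pos: [0.6587, -0.0634, 0.2546]
tool_rot: [2.165, 0.13, -2.158]
wrist_force: [4.4, 7.1, 4.9]
opening: 0.0113
```

Request:
{"op": "arm_command", "data": {"offset": [[0,0.2,0],[0,0.2,0],[0,0,0]], "roll": [0,0,0]}}

```text
t: 6.8
tcp_pos: [0.6601, -0.0746, 0.2546]
tool_rot: [2.165, 0.127, -2.157]
wrist_force: [4.7, 2.1, 4.3]
opening: 0.011
```

Run:
```python
from plan import *
o=r.get_obs();print(o['tcp_pos'].round(4),o['wrist_force'].round(1))
_,s=snap('scene','s2.png')
im=s['pixels'][:,:,::-1];cv2.imwrite('pics/s2c.png',cv2.resize(im[170:330,340:560],None,fx=3.6,fy=3.6,interpolation=2))
```

```text
[ 0.6601 -0.0746  0.2546] [4.7 2.1 4.3]
```

View pics/s2c.png

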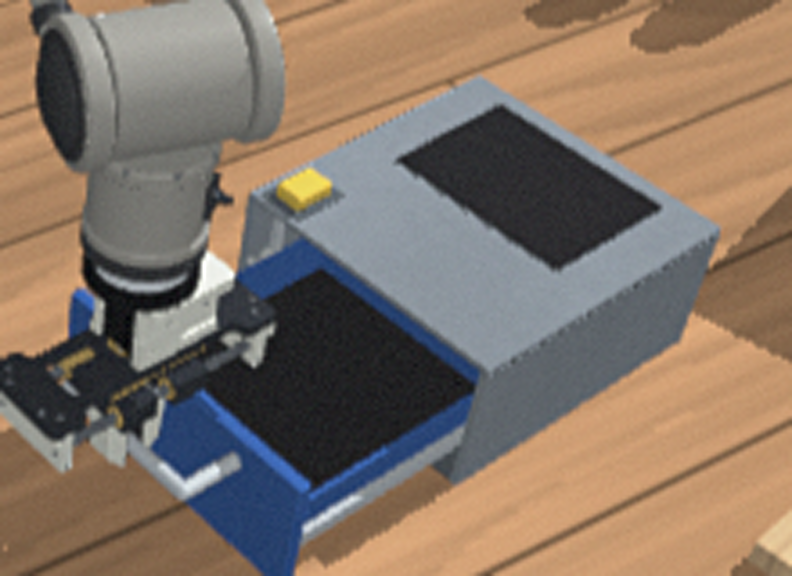

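Request:
{"op": "arm_command", "data": {"offset": [[0,0.15,0],[0,0.15,0],[0,0,0]], "roll": [0,0,0]}}

```text
t: 7.1
tcp_pos: [0.6609, -0.0818, 0.2546]
tool_rot: [2.165, 0.127, -2.157]
wrist_force: [5.1, 2.6, 5.6]
opening: 0.0111
```

Request:
{"op": "arm_command", "data": {"offset": [[0,0.12,0],[0,0.12,0],[0,0,0]], "roll": [0,0,0]}}

```text
t: 7.35
tcp_pos: [0.6617, -0.0877, 0.2546]
tool_rot: [2.165, 0.127, -2.156]
wrist_force: [6.7, 2.3, 4.0]
opening: 0.0109
```

Request:
{"op": "arm_command", "data": {"offset": [[0,0.12,0],[0,0.12,0],[0,0,0]], "roll": [0,0,0]}}

```text
t: 7.6
tcp_pos: [0.6622, -0.0908, 0.2546]
tool_rot: [2.166, 0.134, -2.16]
wrist_force: [4.9, 14.8, 8.4]
opening: 0.0108
```

Request:
{"op": "arm_command", "data": {"offset": [[0,-0.15,0],[0,-0.15,0],[0,-0.15,0],[0,0,0]], "roll": [0,0,0,0]}}

```text
t: 7.93
tcp_pos: [0.6609, -0.0817, 0.2546]
tool_rot: [2.164, 0.128, -2.157]
wrist_force: [4.5, 4.9, 5.3]
opening: 0.0106
```

Request:
{"op": "arm_command", "data": {"offset": [[0,-0.12,0],[0,-0.1,0],[0,0,0]], "roll": [0,0,0]}}

```text
t: 8.18
tcp_pos: [0.6605, -0.0787, 0.2546]
tool_rot: [2.164, 0.122, -2.154]
wrist_force: [6.7, -5.5, 3.4]
opening: 0.0106
```

Request:
{"op": "arm_command", "data": {"offset": [[0,0,0],[0,0,0],[0,0,0],[0,0,0]], "roll": [0,0,0,0], "jaw": 0.45}}

```text
t: 8.52
tcp_pos: [0.6591, -0.0776, 0.2527]
tool_rot: [2.159, 0.127, -2.164]
wrist_force: [0.0, 0.8, -0.7]
opening: 0.0333
```

Run:
```python
from plan import *
o=r.get_obs();print(o['tcp_pos'].round(4),o['tool_rot'].round(3),o['wrist_force'].round(1),o['opening'],o['joints'].round(2))
# block grasp: jaw across width. yaw of block x 1.066 -> jaw dir 1.066+pi/2
plan([.432,-.211,.35],1.066+np.pi/2)
```

```text
[ 0.6591 -0.0776  0.2527] [ 2.159  0.127 -2.164] [ 0.   0.8 -0.7] 0.033255276812335206 [-0.23  0.73  1.29 -0.    1.12  1.22]
now [ 0.6591 -0.0776  0.2527] yaw -1.454 toolx [-0.002  0.    -1.   ] n 12 end [ 0.4321 -0.2111  0.35  ] yaw -0.505
[[-0.32,0.35,0.8],[-0.32,0.29,0.83],[-0.32,0.22,0.85],[-0.32,0.15,0.87],[-0.32,0.09,0.87],[-0.32,0.01,0.88],[-0.33,-0.05,0.88],[-0.32,-0.12,0.87]] [-0.91,-0.91,-0.91,-0.9,-0.91,-0.9,-0.91,-0.9]
[[-0.33,-0.19,0.86],[-0.32,-0.26,0.84],[-0.33,-0.33,0.81],[-0.32,-0.38,0.79]] [-0.91,-0.9,-0.91,-0.9]
```

Request:
{"op": "arm_command", "data": {"offset": [[-0.9,0,0],[-1,0,0],[-1,0,0],[-1,0,0]], "roll": [0,0,0,0]}}

```text
t: 8.85
tcp_pos: [0.6592, -0.0778, 0.3514]
tool_rot: [2.159, 0.127, -2.163]
wrist_force: [0.3, -0.2, -1.1]
opening: 0.0413
```

Run:
```python
from plan import *
plan([.402,-.265,.36],1.066+np.pi/2)
```

```text
now [ 0.6592 -0.0778  0.3514] yaw -1.454 toolx [-0.002  0.    -1.   ] n 13 end [ 0.402  -0.2649  0.3599] yaw -0.505
[[-0.02,0.48,0.85],[-0.03,0.42,0.89],[-0.02,0.35,0.91],[-0.03,0.28,0.94],[-0.02,0.21,0.96],[-0.03,0.14,0.97],[-0.02,0.07,0.98],[-0.03,0.0,0.98]] [-0.84,-0.84,-0.84,-0.84,-0.83,-0.84,-0.83,-0.84]
[[-0.02,-0.07,0.97],[-0.03,-0.14,0.97],[-0.02,-0.21,0.95],[-0.03,-0.28,0.94],[-0.02,-0.35,0.91]] [-0.83,-0.84,-0.83,-0.84,-0.83]
```

Request:
{"op": "arm_command", "data": {"offset": [[-0.02,0.48,0.85],[-0.03,0.42,0.89],[-0.02,0.35,0.91],[-0.03,0.28,0.94],[-0.02,0.21,0.96],[-0.03,0.14,0.97],[-0.02,0.07,0.98],[-0.03,0,0.98]], "roll": [-0.84,-0.84,-0.84,-0.84,-0.83,-0.84,-0.83,-0.84], "jaw": 1.0}}

```text
t: 9.52
tcp_pos: [0.4996, -0.1935, 0.3557]
tool_rot: [1.811, 0.668, -1.813]
wrist_force: [0.3, -0.2, -0.1]
opening: 0.0894
```

Request:
{"op": "arm_command", "data": {"offset": [[-0.02,-0.07,0.97],[-0.03,-0.14,0.97],[-0.02,-0.21,0.95],[-0.03,-0.28,0.94],[-0.02,-0.35,0.91],[0,0,0]], "roll": [-0.83,-0.84,-0.83,-0.84,-0.83,0]}}

```text
t: 10.02
tcp_pos: [0.3997, -0.2664, 0.3588]
tool_rot: [1.569, 0.928, -1.572]
wrist_force: [0.5, -0.7, 0.5]
opening: 0.0918
```

Run:
```python
from look import *
o,im=snap('wrist','w3.png');C=cam(im,o);print(o['tcp_pos'],o['t'])
_,s=snap('side','d3.png')
m=[]
for d in finder.silhouettes('wrist','block'):
    p=back(C,d['position'],.03);print(d['confidence'],np.round(d['position']),p.round(3),d['pixels'].sum())
    m.append(d)
d=min(m,key=lambda d:np.hypot(*(back(C,d['position'],.03)[:2]-[.432,-.211])))
x,f=fit([(C,d['pixels'])],BLOCK,[.432,-.211,1.066]);print(x,f)
q=render(C,BLOCK,*x);v=im['pixels'][:,:,::-1].copy()
for mm,col in((q,(255,0,255)),(d['pixels'],(0,255,0))):
    cs,_=cv2.findContours(mm.astype(np.uint8),0,2);cv2.drawContours(v,cs,-1,col,1)
cv2.imwrite('pics/w3o.png',v)
```

```text
[ 0.39971569 -0.26643167  0.35884009] 10.0167
0.72 [322. 128.] [ 0.433 -0.21   0.03 ] 15745
0.68 [607. 249.] [ 0.578 -0.389  0.03 ] 5184
[ 0.43118693 -0.21341184  1.01402884] 0.033181762320265484
```

View pics/w3o.png

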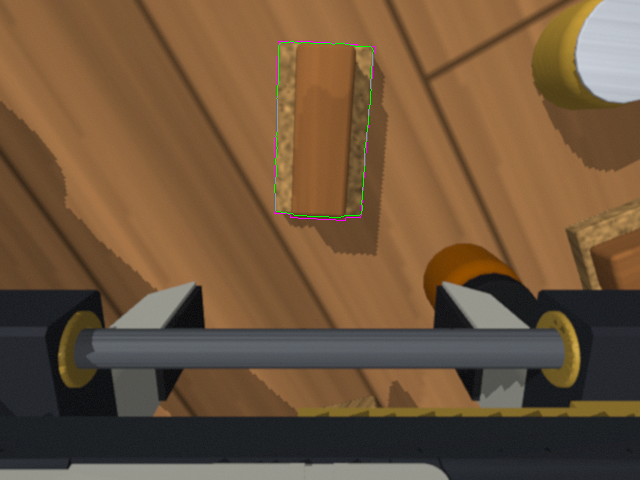

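View pics/d3.png

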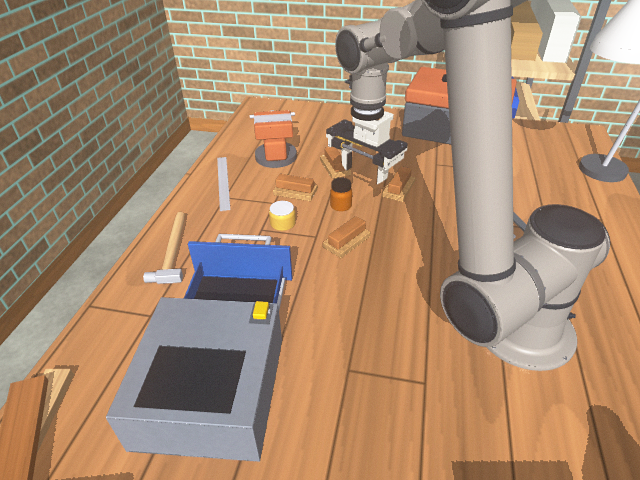

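Run:
```python
from plan import *
plan([.431,-.213,.27],1.014+np.pi/2)
```

```text
now [ 0.4023 -0.2649  0.3589] yaw -0.507 toolx [-0.  0. -1.] n 4 end [ 0.431 -0.213  0.27 ] yaw -0.557
[[0.89,-0.0,-0.59],[0.89,-0.01,-0.59],[0.89,-0.02,-0.59],[0.89,-0.02,-0.6]] [0.14,0.14,0.14,0.15]
```

Request:
{"op": "arm_command", "data": {"offset": [[0.89,0,-0.59],[0.89,-0.01,-0.59],[0.89,-0.02,-0.59],[0.89,-0.02,-0.6],[0,0,0]], "roll": [0.14,0.14,0.14,0.15,0]}}

```text
t: 10.58
tcp_pos: [0.431, -0.2099, 0.2662]
tool_rot: [1.604, 0.902, -1.609]
wrist_force: [-1.3, 1.8, -0.1]
opening: 0.0917
```

Run:
```python
from plan import *
plan([.431,-.213,.2],1.014+np.pi/2)
```

```text
now [ 0.431  -0.2099  0.2662] yaw -0.554 toolx [-0.006  0.005 -1.   ] n 3 end [ 0.4309 -0.213   0.2   ] yaw -0.557
[[0.88,0.03,0.04],[0.88,0.03,0.03],[0.89,0.02,0.04]] [0.01,0.01,0.02]
```

Request:
{"op": "arm_command", "data": {"offset": [[0.8,0,0],[0.8,0,0],[0.8,0,0],[0.4,0,0],[0,0,0],[0,0,0]], "roll": [0,0,0,0,0,0]}}

```text
t: 11.08
tcp_pos: [0.4312, -0.2133, 0.2003]
tool_rot: [1.605, 0.893, -1.605]
wrist_force: [0.6, -0.4, 0.7]
opening: 0.0917
```

Request:
{"op": "arm_command", "data": {"offset": [[0,0,0],[0,0,0],[0,0,0],[0,0,0],[0,0,0],[0,0,0]], "roll": [0,0,0,0,0,0], "jaw": 0.0, "force": 25}}

```text
t: 11.58
tcp_pos: [0.4308, -0.2132, 0.2002]
tool_rot: [1.605, 0.893, -1.605]
wrist_force: [0.4, 0.5, 0.4]
opening: 0.0564
```

Request:
{"op": "arm_command", "data": {"offset": [[0,0,0],[0,0,0],[0,0,0],[0,0,0],[0,0,0],[0,0,0]], "roll": [0,0,0,0,0,0]}}

```text
t: 12.08
tcp_pos: [0.4308, -0.2132, 0.2]
tool_rot: [1.605, 0.893, -1.605]
wrist_force: [-0.7, -0.0, -0.1]
opening: 0.038
```

Request:
{"op": "arm_command", "data": {"offset": [[-0.3,0,0],[-0.6,0,0],[-1,0,0],[-1,0,0],[-1,0,0],[-1,0,0],[-0.5,0,0]], "roll": [0,0,0,0,0,0,0]}}

```text
t: 12.67
tcp_pos: [0.431, -0.2132, 0.3381]
tool_rot: [1.606, 0.89, -1.603]
wrist_force: [0.5, -0.5, -2.2]
opening: 0.0376
```

Run:
```python
from look import *
o,im=snap('wrist','w4.png');C=cam(im,o);print(o['tcp_pos'],o['t'],o['opening'],o['wrist_force'])
_,s=snap('scene','s4.png');_,d=snap('side','d4.png')
```

```text
[ 0.43095495 -0.21320733  0.33813042] 12.6667 0.03761803341891474 [ 0.46948317 -0.51172082 -2.20249498]
```

View pics/w4.png

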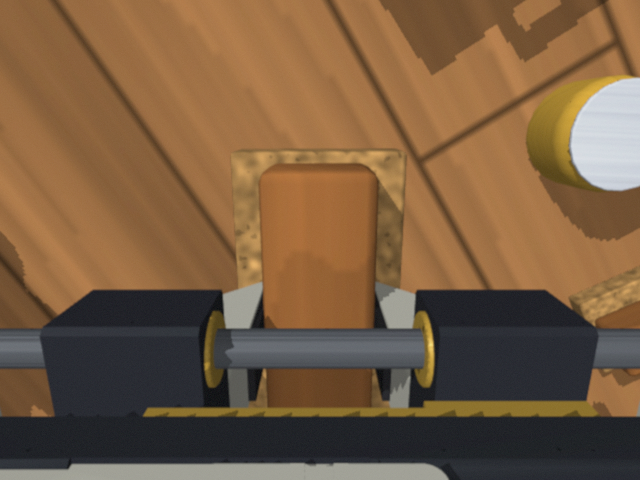

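View pics/s4.png

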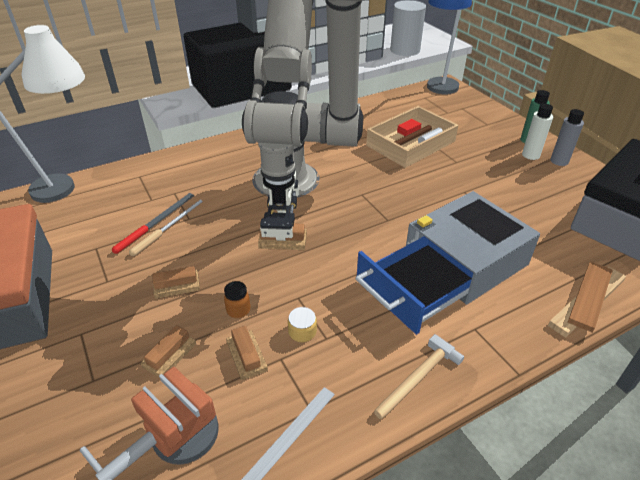

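Run:
```python
from plan import *
plan([.6436,.0625,.37],1.69+np.pi/2)
```

```text
now [ 0.4307 -0.2131  0.3357] yaw -0.555 toolx [ 0.002 -0.001 -1.   ] n 15 end [0.6437 0.0625 0.3699] yaw 0.119
[[-0.09,0.1,-0.92],[-0.09,0.14,-0.92],[-0.09,0.18,-0.91],[-0.09,0.22,-0.9],[-0.09,0.26,-0.89],[-0.09,0.3,-0.88],[-0.09,0.34,-0.87],[-0.09,0.38,-0.85]] [-0.52,-0.51,-0.52,-0.51,-0.52,-0.51,-0.52,-0.51]
[[-0.09,0.41,-0.83],[-0.09,0.45,-0.81],[-0.09,0.49,-0.79],[-0.1,0.52,-0.77],[-0.09,0.55,-0.75],[-0.1,0.59,-0.72],[-0.09,0.62,-0.69]] [-0.52,-0.51,-0.52,-0.51,-0.52,-0.51,-0.52]
```

Request:
{"op": "arm_command", "data": {"offset": [[-0.09,0.1,-0.92],[-0.09,0.14,-0.92],[-0.09,0.18,-0.91],[-0.09,0.22,-0.9],[-0.09,0.26,-0.89],[-0.09,0.3,-0.88],[-0.09,0.34,-0.87],[-0.09,0.38,-0.85]], "roll": [-0.52,-0.51,-0.52,-0.51,-0.52,-0.51,-0.52,-0.51]}}

```text
t: 13.48
tcp_pos: [0.5449, -0.0653, 0.351]
tool_rot: [1.349, 1.115, -1.353]
wrist_force: [0.5, -0.1, -2.0]
opening: 0.0377
```

Request:
{"op": "arm_command", "data": {"offset": [[-0.09,0.41,-0.83],[-0.09,0.45,-0.81],[-0.09,0.49,-0.79],[-0.1,0.52,-0.77],[-0.09,0.55,-0.75],[-0.1,0.59,-0.72],[-0.09,0.62,-0.69],[0,0,0]], "roll": [-0.52,-0.51,-0.52,-0.51,-0.52,-0.51,-0.52,0]}}

```text
t: 14.15
tcp_pos: [0.6452, 0.0656, 0.3669]
tool_rot: [1.117, 1.268, -1.117]
wrist_force: [-0.5, 0.1, -2.4]
opening: 0.0378
```

Run:
```python
from plan import *
o,im=snap('wrist','w5.png');print(o['t'],o['opening'])
snap('scene','s5.png')
plan([.6436,.0625,.27],1.69+np.pi/2)
```

```text
14.15 0.03777288220864677
now [0.6437 0.063  0.3667] yaw 0.12 toolx [-0.004 -0.    -1.   ] n 5 end [0.6437 0.0625 0.27  ] yaw 0.119
[[0.77,0.0,0.0],[0.77,0.0,0.0],[0.78,0.0,0.01],[0.77,0.0,0.0],[0.78,0.01,0.01]] [0.0,0.0,0.0,0.01,0.0]
```

View pics/w5.png

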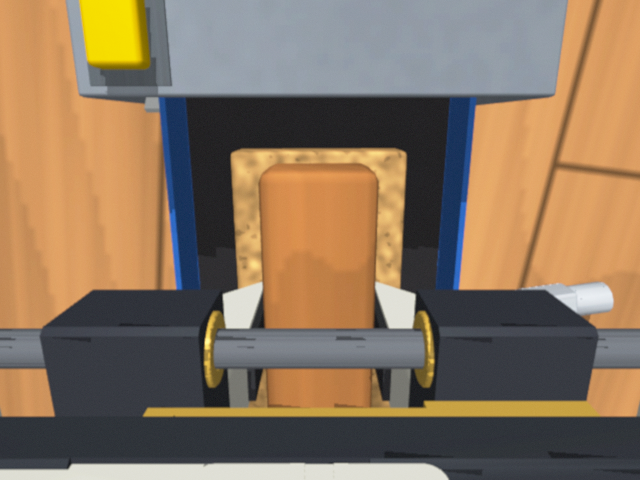

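View pics/s5.png

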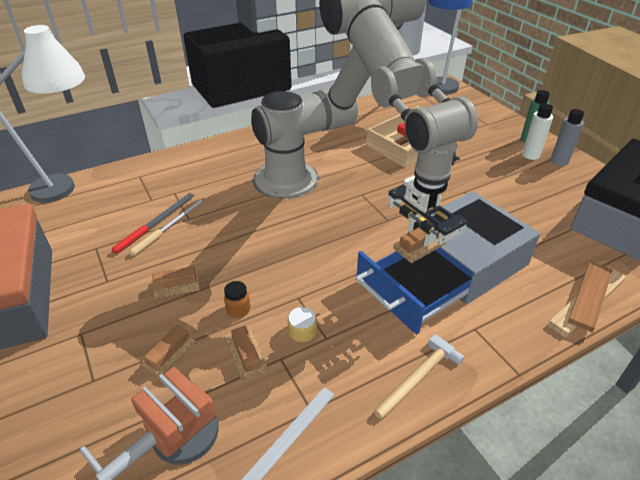

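Request:
{"op": "arm_command", "data": {"offset": [[0.8,0,0],[0.9,0,0],[0.9,0,0],[0.9,0,0],[0.9,0,0],[0.6,0,0],[0.2,0,0],[0,0,0]], "roll": [0,0,0,0,0,0,0,0]}}

```text
t: 14.92
tcp_pos: [0.6429, 0.0615, 0.237]
tool_rot: [1.12, 1.266, -1.125]
wrist_force: [0.7, 0.9, -2.3]
opening: 0.038
```

Request:
{"op": "arm_command", "data": {"offset": [[0.1,0,0],[0.1,0,0],[0.08,0,0],[0,0,0]], "roll": [0,0,0,0]}}

```text
t: 15.25
tcp_pos: [0.6438, 0.0623, 0.2326]
tool_rot: [1.121, 1.263, -1.12]
wrist_force: [-0.0, 0.2, -2.5]
opening: 0.0375
```

Request:
{"op": "arm_command", "data": {"offset": [[0.1,0,0],[0.1,0,0],[0.1,0,0],[0,0,0],[0,0,0]], "roll": [0,0,0,0,0]}}

```text
t: 15.67
tcp_pos: [0.6438, 0.0624, 0.2244]
tool_rot: [1.121, 1.264, -1.121]
wrist_force: [-0.2, -0.6, -2.7]
opening: 0.0376
```

Request:
{"op": "arm_command", "data": {"offset": [[0.04,0,0],[0.04,0,0],[0,0,0]], "roll": [0,0,0]}}

```text
t: 15.92
tcp_pos: [0.6438, 0.0624, 0.2225]
tool_rot: [1.121, 1.263, -1.121]
wrist_force: [-0.2, 0.5, -1.9]
opening: 0.0377
```

Request:
{"op": "arm_command", "data": {"offset": [[0.04,0,0],[0,0,0],[0,0,0]], "roll": [0,0,0]}}

```text
t: 16.17
tcp_pos: [0.6439, 0.0624, 0.222]
tool_rot: [1.121, 1.263, -1.121]
wrist_force: [-0.9, -0.5, -0.2]
opening: 0.0378
```

Request:
{"op": "arm_command", "data": {"offset": [[0.03,0,0],[0,0,0],[0,0,0]], "roll": [0,0,0]}}

```text
t: 16.42
tcp_pos: [0.6438, 0.0624, 0.222]
tool_rot: [1.121, 1.263, -1.12]
wrist_force: [-2.9, 0.4, 6.6]
opening: 0.0378
```

Request:
{"op": "arm_command", "data": {"offset": [[0,0,0],[0,0,0],[0,0,0],[0,0,0],[0,0,0],[0,0,0]], "roll": [0,0,0,0,0,0], "jaw": 0.8}}

```text
t: 16.92
tcp_pos: [0.6439, 0.0624, 0.2208]
tool_rot: [1.121, 1.263, -1.121]
wrist_force: [-1.0, 0.0, -0.5]
opening: 0.0718
```

Request:
{"op": "arm_command", "data": {"offset": [[-0.3,0,0],[-0.8,0,0],[-1,0,0],[-1,0,0],[-1,0,0],[-1,0,0],[-1,0,0]], "roll": [0,0,0,0,0,0,0]}}

```text
t: 17.5
tcp_pos: [0.6436, 0.0624, 0.3754]
tool_rot: [1.121, 1.263, -1.12]
wrist_force: [-0.1, -0.0, 0.2]
opening: 0.0736
```

Run:
```python
from plan import *
o,im=snap('wrist','w6.png');print(o['t'],o['opening'],o['joints'].round(2))
snap('scene','s6.png')
C=cam(im,o)
for d in finder.silhouettes('wrist','release'): print(d['confidence'],d['position'],back(C,d['position'],.136))
```

```text
17.5 0.07356219942324897 [-0.02  0.59  1.2  -0.    1.35 -0.14]
0.65 [126.6, 30.5] [0.54209826 0.16189727 0.136     ]
```

View pics/w6.png

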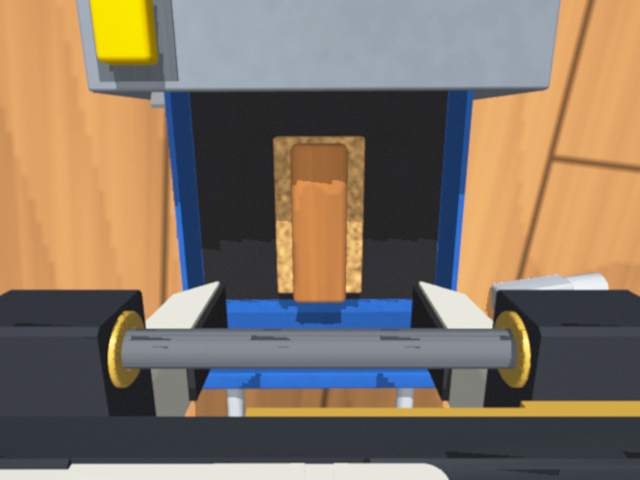

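View pics/s6.png

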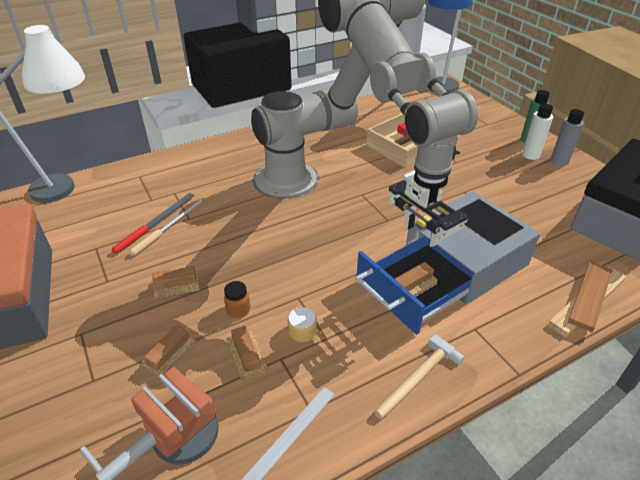

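Run:
```python
from plan import *
plan([.540,.166,.345],1.69+np.pi/2)
```

```text
now [0.644  0.0624 0.3765] yaw 0.119 toolx [ 0.006 -0.    -1.   ] n 5 end [0.5401 0.166  0.3449] yaw 0.119
[[0.25,-0.73,-0.92],[0.25,-0.73,-0.92],[0.25,-0.73,-0.92],[0.24,-0.73,-0.92],[0.25,-0.72,-0.93]] [0.0,0.0,0.0,0.0,0.0]
```

Request:
{"op": "arm_command", "data": {"offset": [[0.2,-0.73,-0.92],[0.2,-0.73,-0.92],[0.2,-0.73,-0.92],[0.3,-0.73,-0.92],[0.3,-0.73,-0.92],[0,0,0],[0,0,0]], "roll": [0,0,0,0,0,0,0], "jaw": 0.0}}

```text
t: 18.23
tcp_pos: [0.5385, 0.1666, 0.3425]
tool_rot: [1.117, 1.266, -1.121]
wrist_force: [0.1, 0.2, 1.6]
opening: 0.0315
```

Request:
{"op": "arm_command", "data": {"offset": [[0.3,0,0],[0.3,0,0],[0.2,0,0],[0,0,0]], "roll": [0,0,0,0]}}

```text
t: 18.57
tcp_pos: [0.5397, 0.1649, 0.3215]
tool_rot: [1.12, 1.265, -1.124]
wrist_force: [-0.6, -0.2, -0.6]
opening: 0.0049
```

Run:
```python
from plan import *
o=r.get_obs();print(o['tcp_pos'],o['opening'],o['wrist_force'])
_,im=snap('scene','s7.png');cv2.imwrite('pics/s7c.png',cv2.resize(im['pixels'][150:330,340:560,::-1],None,fx=3.3,fy=3.3,interpolation=2))
_,im=snap('side','d7.png');cv2.imwrite('pics/d7c.png',cv2.resize(im['pixels'][200:400,100:320,::-1],None,fx=3,fy=3,interpolation=2))
```

```text
[0.53971414 0.1648622  0.32149233] 0.004903594479466073 [-0.63078593 -0.1826338  -0.64178712]
```

View pics/s7c.png

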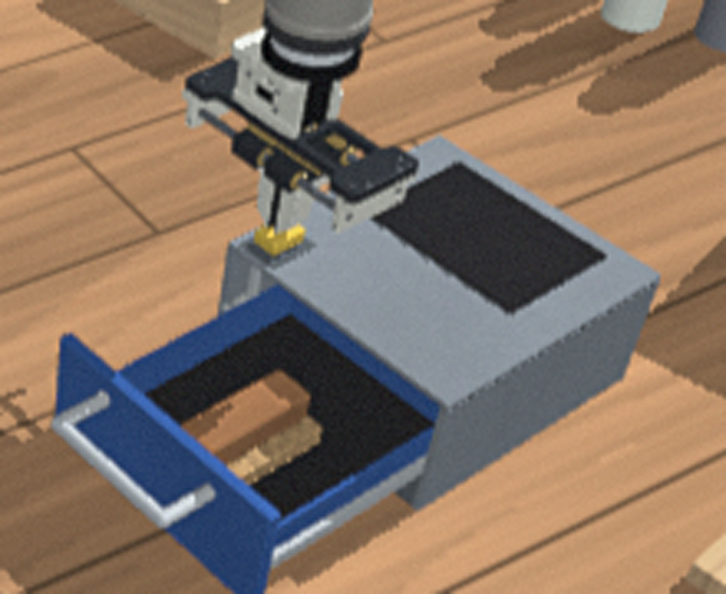

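View pics/d7c.png

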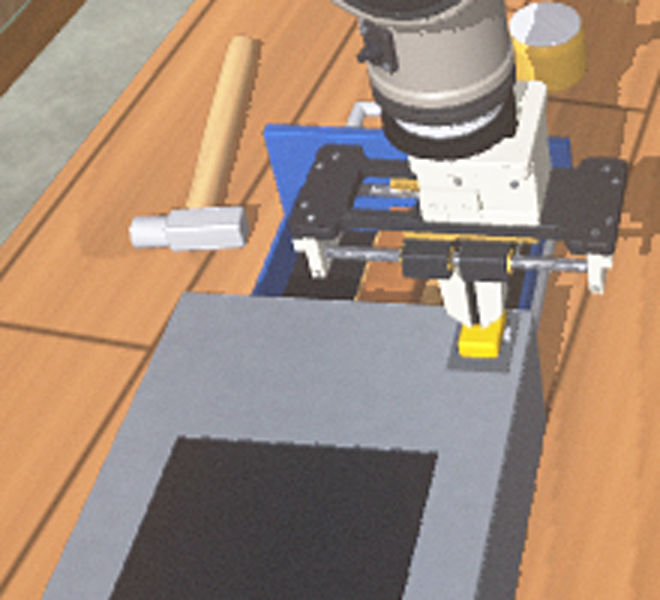

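Request:
{"op": "arm_command", "data": {"offset": [[0.15,0,0],[0.15,0,0],[0.1,0,0],[0.08,0,0],[0,0,0],[0,0,0]], "roll": [0,0,0,0,0,0]}}

```text
t: 19.17
tcp_pos: [0.5395, 0.1657, 0.3113]
tool_rot: [1.121, 1.263, -1.121]
wrist_force: [0.5, -1.0, 0.8]
opening: 0.0004
```

Request:
{"op": "arm_command", "data": {"offset": [[0.1,0,0],[0,0,0],[0,0,0]], "roll": [0,0,0]}}

```text
t: 19.42
tcp_pos: [0.5395, 0.1657, 0.309]
tool_rot: [1.121, 1.263, -1.121]
wrist_force: [-0.7, -0.5, 3.5]
opening: 0.0003
```

Request:
{"op": "arm_command", "data": {"offset": [[0.1,0,0],[0,0,0],[0,0,0]], "roll": [0,0,0]}}

```text
t: 19.67
tcp_pos: [0.5394, 0.1657, 0.3071]
tool_rot: [1.121, 1.263, -1.12]
wrist_force: [-2.0, -1.7, 8.3]
opening: 0.0003
```

Bottomed (8 N). Hold for the glide.

Request:
{"op": "arm_command", "data": {"offset": [[0,0,0],[0,0,0],[0,0,0],[0,0,0],[0,0,0],[0,0,0],[0,0,0],[0,0,0]], "roll": [0,0,0,0,0,0,0,0]}}

```text
t: 20.33
tcp_pos: [0.5395, 0.1657, 0.3071]
tool_rot: [1.121, 1.263, -1.12]
wrist_force: [-1.9, -1.6, 8.1]
opening: 0.0005
```

Run:
```python
from plan import *
_,im=snap('scene','s8.png');cv2.imwrite('pics/s8c.png',cv2.resize(im['pixels'][150:330,340:560,::-1],None,fx=3.3,fy=3.3,interpolation=2))
```

```text
(no output)
```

View pics/s8c.png

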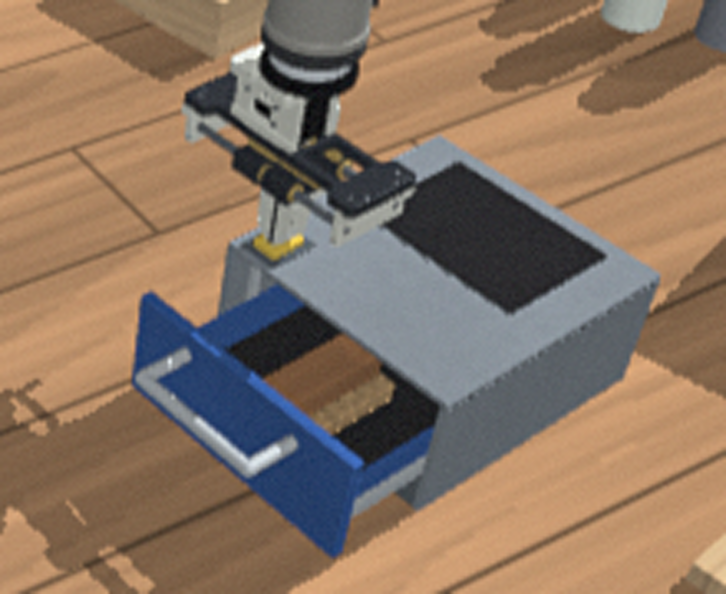

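Request:
{"op": "arm_command", "data": {"offset": [[-0.5,0,0],[-0.8,0,0],[-0.8,0,0]], "roll": [0,0,0]}}

```text
t: 20.63
tcp_pos: [0.5393, 0.1657, 0.3585]
tool_rot: [1.12, 1.265, -1.123]
wrist_force: [0.3, 0.8, -0.2]
opening: 0.0005
```

Run:
```python
from plan import *
_,im=snap('scene','s9.png');cv2.imwrite('pics/s9c.png',cv2.resize(im['pixels'][150:330,340:560,::-1],None,fx=3.3,fy=3.3,interpolation=2))
plan([.660,-.075,.34],1.69+np.pi/2)
```

```text
now [0.5401 0.166  0.3632] yaw 0.119 toolx [ 0.005  0.001 -1.   ] n 11 end [ 0.6601 -0.075   0.34  ] yaw 0.119
[[0.09,0.33,0.92],[0.09,0.33,0.92],[0.08,0.33,0.92],[0.09,0.33,0.92],[0.08,0.33,0.92],[0.09,0.33,0.92],[0.08,0.33,0.92],[0.09,0.32,0.93]] [0.0,0.0,0.0,0.0,0.0,0.0,0.0,0.0]
[[0.08,0.33,0.92],[0.09,0.32,0.93],[0.08,0.33,0.92]] [0.0,0.0,0.0]
```

View pics/s9c.png

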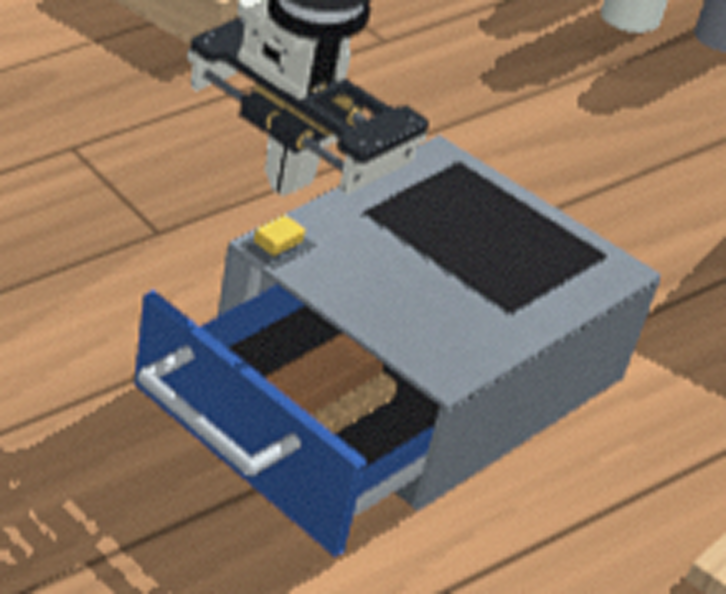

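Request:
{"op": "arm_command", "data": {"offset": [[0.08,0.33,0.92],[0.08,0.33,0.92],[0.08,0.33,0.92],[0.08,0.33,0.92],[0.08,0.33,0.92],[0.08,0.33,0.92],[0.08,0.33,0.92],[0.08,0.33,0.92]], "roll": [0,0,0,0,0,0,0,0]}}

```text
t: 21.35
tcp_pos: [0.6273, -0.0101, 0.3421]
tool_rot: [1.121, 1.264, -1.121]
wrist_force: [0.8, -0.0, 0.1]
opening: 0.0006
```

Request:
{"op": "arm_command", "data": {"offset": [[0.08,0.33,0.92],[0.08,0.33,0.92],[0.08,0.33,0.92],[0,0,0],[0.8,0,0],[0.8,0,0],[0.8,0,0],[0.8,0,0]], "roll": [0,0,0,0,0,0,0,0]}}

```text
t: 22.02
tcp_pos: [0.6594, -0.0741, 0.2556]
tool_rot: [1.121, 1.264, -1.121]
wrist_force: [-1.4, -0.4, 0.0]
opening: 0.0006
```

Run:
```python
from plan import *
o,im=snap('wrist','w9.png');print(o['t'],o['tcp_pos'],o['wrist_force'])
snap('scene','s10.png')
plan([.654,-.026,.254],1.69+np.pi/2)
```

```text
22.0167 [ 0.65939769 -0.07408851  0.25555661] [-1.40325538 -0.4291601   0.01614892]
now [ 0.6584 -0.0739  0.2527] yaw 0.12 toolx [-0.008  0.002 -1.   ] n 3 end [ 0.654  -0.0261  0.2541] yaw 0.119
[[-0.02,0.02,-0.64],[-0.01,0.02,-0.64],[-0.02,0.01,-0.64]] [0.0,0.0,0.01]
```

View pics/w9.png

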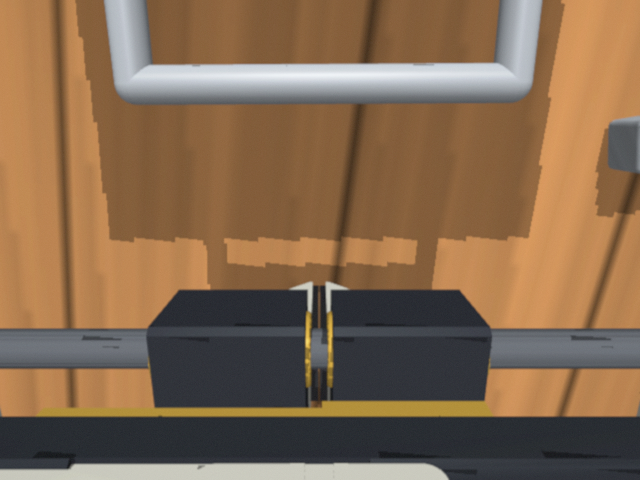

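View pics/s10.png

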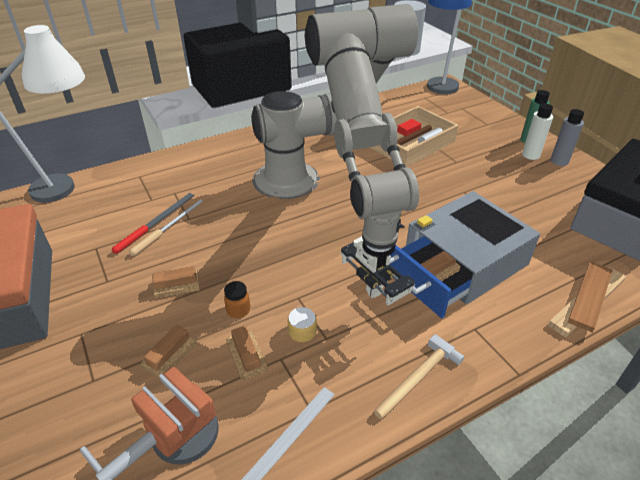

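Request:
{"op": "arm_command", "data": {"offset": [[0,0,-0.6],[0,0,-0.6],[0,0,-0.5],[0,0,-0.5],[0,0,-0.5],[0,0,-0.5],[0,0,-0.5],[0,0,-0.5]], "roll": [0,0,0,0,0,0,0,0]}}

```text
t: 22.78
tcp_pos: [0.6472, 0.0308, 0.2574]
tool_rot: [1.121, 1.262, -1.12]
wrist_force: [0.8, -2.4, 0.5]
opening: 0.0006
```

Request:
{"op": "arm_command", "data": {"offset": [[0,0,-0.4],[0,0,-0.3],[0,0,-0.2],[0,0,0]], "roll": [0,0,0,0]}}

```text
t: 23.12
tcp_pos: [0.6444, 0.0531, 0.2567]
tool_rot: [1.12, 1.264, -1.12]
wrist_force: [0.8, -1.5, 0.2]
opening: 0.0004
```

Request:
{"op": "arm_command", "data": {"offset": [[0,0,-0.2],[0,0,-0.2],[0,0,-0.2],[0,0,0]], "roll": [0,0,0,0]}}

```text
t: 23.45
tcp_pos: [0.6427, 0.0676, 0.2568]
tool_rot: [1.121, 1.264, -1.121]
wrist_force: [-0.3, 0.1, -0.5]
opening: 0.0004
```

Request:
{"op": "arm_command", "data": {"offset": [[0,0,-0.12],[0,0,-0.1],[0,0,0]], "roll": [0,0,0]}}

```text
t: 23.7
tcp_pos: [0.6422, 0.0722, 0.2569]
tool_rot: [1.12, 1.263, -1.121]
wrist_force: [-0.2, -2.2, -0.6]
opening: 0.0006
```

Request:
{"op": "arm_command", "data": {"offset": [[0,0,-0.1],[0,0,-0.08],[0,0,0]], "roll": [0,0,0]}}

```text
t: 23.95
tcp_pos: [0.642, 0.0735, 0.257]
tool_rot: [1.117, 1.258, -1.124]
wrist_force: [-0.0, -17.0, -1.1]
opening: 0.0005
```

Request:
{"op": "arm_command", "data": {"offset": [[0,0,0.5],[0,0,1],[0,0,1],[0,0,1],[-0.5,0,0],[-1,0,0],[-1,0,0],[-1,0,0]], "roll": [0,0,0,0,0,0,0,0]}}

```text
t: 24.62
tcp_pos: [0.652, -0.0104, 0.3452]
tool_rot: [1.122, 1.264, -1.121]
wrist_force: [0.3, 1.0, 0.4]
opening: 0.0007
```

Request:
{"op": "arm_command", "data": {"offset": [[-0.5,0.3,1],[-0.5,0.3,1],[-0.5,0.3,1],[0,0,0]], "roll": [0,0,0,0]}}

```text
t: 24.95
tcp_pos: [0.6844, -0.0862, 0.3848]
tool_rot: [1.124, 1.256, -1.121]
wrist_force: [-0.8, -0.4, -0.1]
opening: 0.0004
```

Run:
```python
from plan import *
o=r.get_obs();print(o['t'],o['tcp_pos'],o['wrist_force'])
_,im=snap('scene','s11.png');cv2.imwrite('pics/s11c.png',cv2.resize(im['pixels'][180:340,340:560,::-1],None,fx=3.6,fy=3.6,interpolation=2))
_,d=snap('side','d11.png')
S=cam(im);D=cam(d)
for n,t in(('scene','tin'),('side','tin'),('scene','jar'),('side','jar')):
    q=finder.silhouettes(n,t)[0];print(n,t,back(S if n=='scene' else D,q['position'],.03).round(3))
```

```text
24.95 [ 0.68444748 -0.0862385   0.38477237] [-0.8245885  -0.42342676 -0.13905948]
scene tin [ 0.62  -0.262  0.03 ]
side tin [ 0.605 -0.248  0.03 ]Traceback (most recent call last):
  File "<stdin>", line 7, in <module>
IndexError: list index out of range
```

View pics/s11c.png

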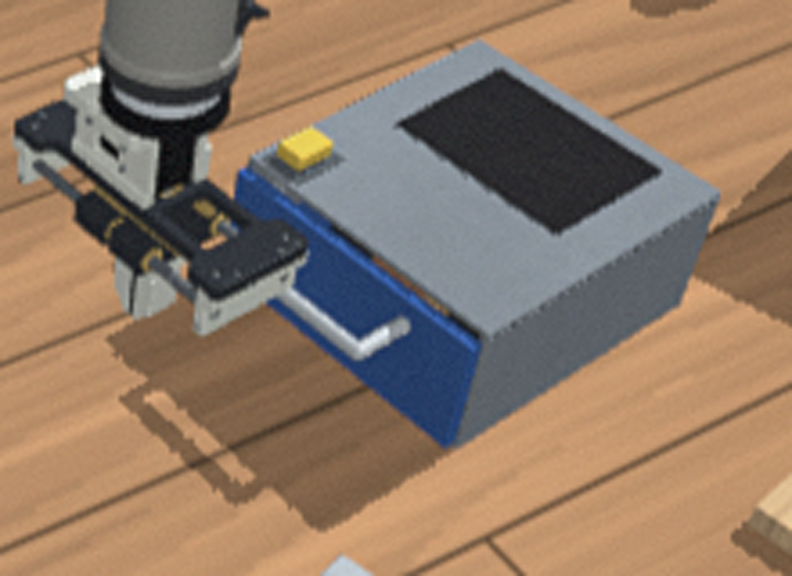

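View pics/d11.png

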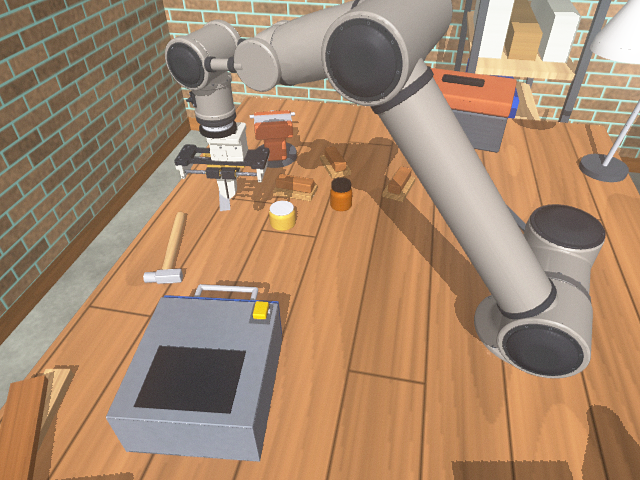

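Run:
```python
from h import *
ticket.hand_in(); o=r.get_obs();print(o['t'],o['wrist_force'].round(1))
```

```text
the job is handed in; nothing more can be done
the job is handed in; nothing more can be done
```

I put the sanding block away and handed the job in after about 25 s of robot time, with the gripper clear of everything.

- **Block:** Of the four look-alikes I took the one nearest the base, 0.48 m away; the others are at about 0.58, 0.74 and 0.78 m.
- **Tray out:** I gripped the handle and pulled to the end stop (about 15 N). Pushing back then met resistance of 5.5 N about 10 mm short of the stop. The tray also stayed out once released, so the lock had caught.
- **Placing:** The block was lowered until the floor took its weight, with a peak of about 7 N, and then released. The pictures show it sole-down and centred.
- **Release and close:** The button bottomed at about 8 N and the tray glided in. I then pushed the handle until it hit a hard stop at 17 N. It ended within about 1 mm of the home position worked out from the lock and the end stop.

**Last checks:** In the final pictures the drawer is closed, the button is up, and the tin and jar look undisturbed. The tin measured within about 6 mm of before, roughly the cameras' own disagreement. The network missed the jar in the final check, so I judged it only by eye from the side picture. A thin dark slit shows above the front panel, which fits a panel whose top edge is 8 mm below the housing top.

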